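Index a stop-blade roller lane one place

TASK

Move the three cartons on the roller lane one place down with the drop stops. Press the front pad (the lowest on the slope) fully down with the fingertips and hold it until its carton has rolled clear to the end bumper, then let the pad spring back up; do the same with the middle pad and then the rear pad, so that each carton rolls on to the place just emptied and is caught by the raised blade there. Do not touch or lift the cartons, keep only one stop down at a time, and leave the other things on the bench alone.

Things in the scene. Friction and masses are not known exactly. Their poses are not given: they have to be found in the camera images.
- lane: Gravity roller lane across the bench, fixed; aluminium rails 546 mm long, 136 mm apart inside, 12 mm above the steel rollers. Origin: on the bench under its middle; x across it, away from the push pads (pads at x = -115 mm, robot's side); y uphill; z up. Bed slopes 0.105 rad: roller tops 125 mm high at y = 0, lower towards -y, where an end stop with a rubber bumper closes the take-off end.
- front_stop (a joint): Travel of the front drop stop (lowest on the slope; steel blade across the lane at lane y = -153 mm): 0 = up, blade 16 mm above the rollers, blocking; 0.024 m = pad fully down, blade 8 mm below them. Pad, rod and blade are one part sliding square to the bed. A spring lifts it: 2 N at the top, 6 to 7 N fully down; let go, it rises by itself, and would jam under a carton still above it.
- front_pad (a point): Centre of the top of the front stop's push pad: flat, round, black, 36 mm across, on a rod with a coil spring, beside the rail on the robot's side. The point moves with the pad; down is along the bed's normal (0.105 rad off vertical, moving slightly uphill as it sinks).
- middle_stop (a joint): Travel of the middle drop stop (second; steel blade across the lane at lane y = -42 mm): 0 = up, blade 16 mm above the rollers, blocking; 0.024 m = pad fully down, blade 8 mm below them. Pad, rod and blade are one part sliding square to the bed. A spring lifts it: 2 N at the top, 6 to 7 N fully down; let go, it rises by itself, and would jam under a carton still above it.
- middle_pad (a point): Centre of the top of the middle stop's push pad: flat, round, black, 36 mm across, on a rod with a coil spring, beside the rail on the robot's side. The point moves with the pad; down is along the bed's normal (0.105 rad off vertical, moving slightly uphill as it sinks).
- rear_stop (a joint): Travel of the rear drop stop (highest; steel blade across the lane at lane y = 70 mm): 0 = up, blade 16 mm above the rollers, blocking; 0.024 m = pad fully down, blade 8 mm below them. Pad, rod and blade are one part sliding square to the bed. A spring lifts it: 2 N at the top, 6 to 7 N fully down; let go, it rises by itself, and would jam under a carton still above it.
- rear_pad (a point): Centre of the top of the rear stop's push pad: flat, round, black, 36 mm across, on a rod with a coil spring, beside the rail on the robot's side. The point moves with the pad; down is along the bed's normal (0.105 rad off vertical, moving slightly uphill as it sinks).
- carton_1: Brown carton, 85 mm along the lane, 122 across, 51 high, about 0.45 kg, at first against the front stop's blade. Origin: centre of its underside; x uphill, y across the lane. With its blade down it rolls by itself to its next place, about 110 mm on, in about 1 s. In the lane's frame its origin rests at y = -109 mm at first and y = -218 mm one place on; its trailing edge is 43 mm uphill of its origin.
- carton_2: Brown carton, 85 mm along the lane, 122 across, 51 high, about 0.45 kg, at first against the middle stop's blade. Origin: centre of its underside; x uphill, y across the lane. With its blade down it rolls by itself to its next place, about 110 mm on, in about 1 s. In the lane's frame its origin rests at y = 2 mm at first and y = -109 mm one place on; its trailing edge is 43 mm uphill of its origin.
- carton_3: Brown carton, 85 mm along the lane, 122 across, 51 high, about 0.45 kg, at first against the rear stop's blade. Origin: centre of its underside; x uphill, y across the lane. With its blade down it rolls by itself to its next place, about 110 mm on, in about 1 s. In the lane's frame its origin rests at y = 114 mm at first and y = 2 mm one place on; its trailing edge is 43 mm uphill of its origin.
- tape_roll: Roll of brown packing tape lying flat, 112 mm across, 48 high. Origin: on the bench under its middle. Leave it alone.
- glue_stick: Glue stick standing upright, 29 mm across, 92 high. Origin: on the bench under its middle. Leave it alone.
- stapler: Desk stapler, 135x34x51 mm. Origin: on the bench under its middle. Leave it alone.
- marker: Marker pen lying down, 135 mm long, 16 thick. Origin: on the bench under its middle. Leave it alone.
- mug: Spotted mug, 82 mm across, 91 high. Origin: on the bench under its middle. Leave it alone.
- tape_measure: Tape measure, 64x75x37 mm. Origin: on the bench under its middle. Leave it alone.

How it is judged:
By the outcome, as a careful person would: the job done as asked, in the order asked, and still so for the second after the job is handed in, with the robot touching nothing.
It also fails if it takes over 51 s, if anything falls off the work surface, if the arm or the gripper's body presses on something with over 40 N, if the wrist force passes 120 N, or if a joint passes its speed limit or range.

ROBOT

A 6-joint arm with a two-finger parallel gripper is mounted at the origin on the work surface; the furniture and walls round the work are solid. World frame = base frame: x ahead of the robot, y to its left, z up, the work surface at z = 0. Lengths are in mm, angles in rad, forces in N, time in s.
With the tool pointing down it reaches from about 350 to 775 mm from the base axis. Payload 7.3 kg.
Tool frame: the origin (TCP) lies at the very end of the fingers, on their centre line; the grasp point (between the pads) lies 19 mm behind it; z points along the fingers, y is the line along which they close (so a half turn about z gives the same grasp; the last joint's range is limited). The gripper opens to 92 mm and grips with 3 to 60 N. Pads are 19 mm wide; open, the fingers measure 130 mm over their backs; the gripper's body (75 mm by 190 mm) begins 47 mm behind the grasp point.
Start: joints at [1.019, 0.342, 1.524, -0, 1.275, -0.146], TCP at [207.234, 482.389, 226.741] pointing down, gripper open.
Joint ranges: [-2.53, 2.53], [-0.77, 2.02], [0.04, 2.7], [-1, 4.14], [0.28, 2.66], [-3.11, 3.11]. Speed limits (rad/s): [2.57, 2.57, 3.14, 3.14, 3.14, 3.14].

INTERFACE

Orientations are given as [roll, pitch, yaw] about the fixed x, y, z axes, in that order (R = Rz(yaw) Ry(pitch) Rx(roll)).
In Python, from plant import * gives the robot as it stands.
- The arm moves only by the tool arm_command, never from a script. Its arguments are lists of equal length, an entry for each row: "gripper": the finger opening in mm, from 0 to 91.8; "dp": the shift along the tool's x, y, z in units of 25 mm (1.0 is 25 mm), a list of three; "twist": the turn about the tool's z in units of 5 degrees (1.0 is 5 degrees). A call has exactly 5 rows; each row shifts and turns the commanded pose from where the row before left it, along the tool's axes as they then stand; what a row does not reach is not made up. A row lasts 1/8 s, in which the tool goes at most 62.5 mm and 10.7 degrees, less where a joint would pass 70% of its speed; a pose out of reach is approached as far as the arm can. A call is refused whole if a number of a shift passes 1 or a number of a turn 1, either way. A call with a gripper value outside its range is refused whole. The fingers move at their own pace and stop on an object; the grip force is fixed at half the most. Time passes only in rows, so rows that do not move let the fingers close, or fill a call up. It gives the time, the measured TCP pose, the force, the opening and the grip force at its end, in the units of the state.
- get_obs(): the state, without advancing time (a new reading comes with each control period).
- capture(name): name is "scene" or "top" or "wrist"; returns the picture (384x512x3 uint8, red, green, blue); there is no depth.
- get_calibration(name): a dict with "mtx" (3x3 intrinsics, pixels), "position" and "attitude" of the camera in the world; the wrist camera has in their place "mount" (4x4, takes a point from camera to tool coordinates, whose origin is the TCP and whose axes are the flange's). Camera axes: x right, y down, z forward; pixel columns grow to the right and rows downward; lengths in mm; the calibration is good to about 2 mm. A picture is of the moment at which its call begins: read the wrist's pose just before it. get_calibration takes no time and is no camera call.
- close_job(): hands the job in; it is judged then, once.
The state is a dict: "time": time; "joint_positions": joint angles; "dq": joint speeds; "tau": joint torques, N m; "tool_pos": TCP position; "tcp_rot": TCP orientation; "contact_force": force on the tool from outside, world axes, zero at the start; "moment": the same for the moment, N m; "grip_width": finger opening in mm; "finger_force": force on a finger pad.
Only numpy, scipy, OpenCV 4.12 (cv2) and the standard library are available. Lean on these libraries where they do the work, as an engineer would, in place of code of your own. Each camera call takes 0.05 s, during which the arm holds its last target. There are 200 camera calls.

## Working session

There is one attempt and no reset: what is moved stays moved. The work goes in short steps, Python scripts to look and compute and a tool call to move; the robot and the scene stay as the last step left them, time stands still between calls to the robot, and variables do not carry over. Pictures are saved under pics/ and viewed, at most 10 in all, crops included, and the job is handed in when it is done.

Besides the shell and the picture viewer there is one more tool, called in YAML: its name, and indented under it one key for each argument. arm_command: Moves the arm, as the interface text tells. Its arguments: {"type":"object","properties":{"gripper":{"type":"array"},"dp":{"type":"array"},"twist":{"type":"array"}},"required":["gripper","dp","twist"]}

```bash
mkdir -p pics; python3 - <<'E'
from plant import *
import cv2,numpy as np
for n in ("scene","top"):
    cv2.imwrite(f"pics/{n}0.png",cv2.cvtColor(capture(n),cv2.COLOR_RGB2BGR))
    print(get_calibration(n))
o=get_obs();print(o['time'],o['tool_pos'],o['tcp_rot'])
E
```

```text
{'mtx': array([[483.46472279,   0.        , 253.60167741],
       [  0.        , 483.46472279, 191.59808975],
       [  0.        ,   0.        ,   1.        ]]), 'position': array([-466.59632881, -453.97100536, 1124.46111738]), 'attitude': array([-2.30708407,  0.00627921, -1.11904985])}
{'mtx': array([[423.7637033 ,   0.        , 255.88800113],
       [  0.        , 423.7637033 , 198.25192207],
       [  0.        ,   0.        ,   1.        ]]), 'position': array([ 163.90941628,   16.41635615, 1668.09552211]), 'attitude': array([-2.93095859e+00,  2.05553308e-03, -1.58063776e+00])}
0.1 [207.04877348 482.05577456 226.10797359] [-3.14019633e+00 -2.03520185e-04  2.73573655e+00]
```

View pics/scene0.png

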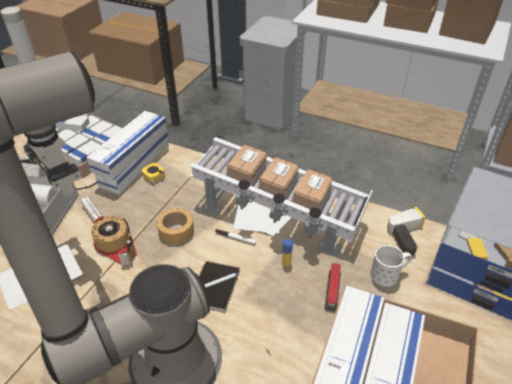

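View pics/top0.png

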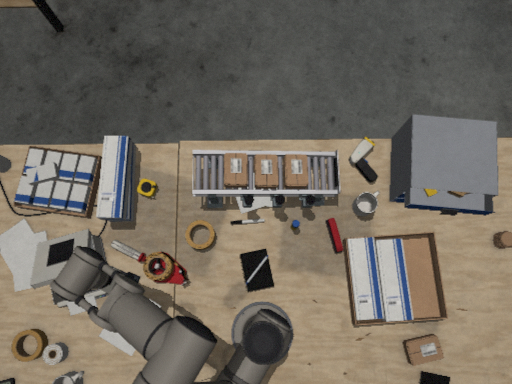

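The scene picture shows the lane with cartons around (247,163), (279,177) and (313,188), and black pads along the near rail. In the top picture the pads are near (248,200), (279,200) and (311,200), and uphill is to the left (+y). I'll enlarge both views to locate them better.

```bash
python3 - <<'E'
import cv2,numpy as np
a=cv2.imread('pics/top0.png')[140:215,185:345]; b=cv2.imread('pics/scene0.png')[135:255,185:375]
a=cv2.resize(a,(800,375),interpolation=cv2.INTER_CUBIC)
cv2.imwrite('pics/a.png',a)
cv2.imwrite('pics/b.png',cv2.resize(b,(760,480),interpolation=cv2.INTER_CUBIC))
E
```

```text
(no output)
```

View pics/a.png

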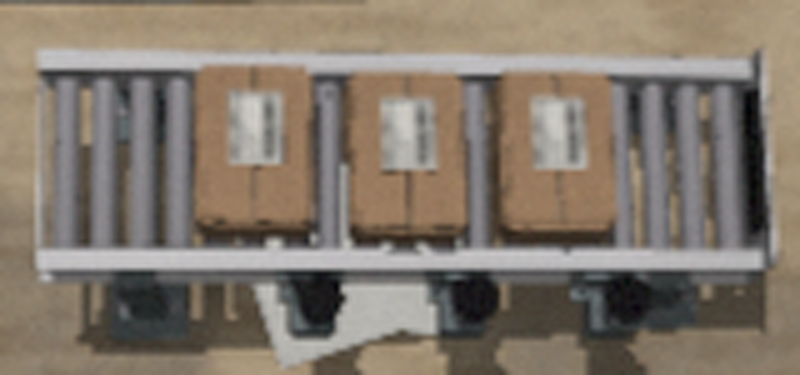

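View pics/b.png

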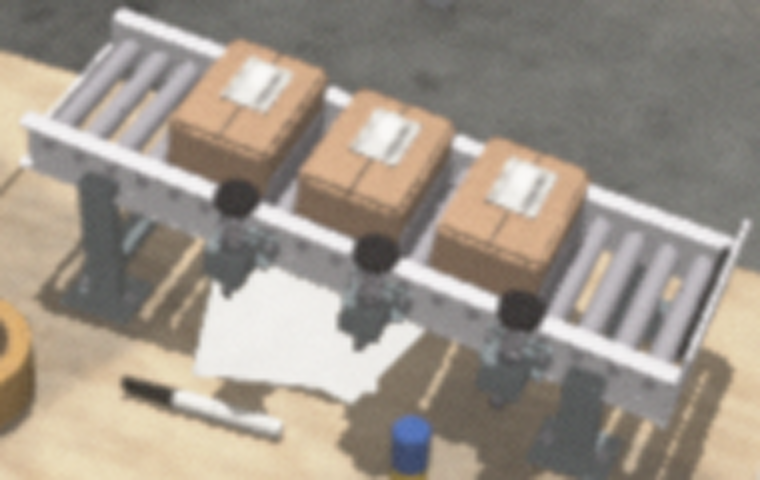

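The crops show the black pads: top view at (320,298), (473,298), (627,298) at 5x, and scene view at (237,196), (376,251), (519,308) at 4x. I'll triangulate from these.

```bash
cat > h.py <<'E'
import numpy as np
from scipy.spatial.transform import Rotation as R
from plant import *
def ray(n,px):
    c=get_calibration(n); d=np.linalg.solve(c['mtx'],[px[0],px[1],1.])
    d=R.from_euler('xyz',c['attitude']).apply(d); return np.array(c['position']),d/np.linalg.norm(d)
def tri(obs):
    A=np.zeros((3,3));b=np.zeros(3);L=[]
    for n,px in obs:
        p,d=ray(n,px);M=np.eye(3)-np.outer(d,d);A+=M;b+=M@p;L.append((p,M))
    x=np.linalg.solve(A,b); return x,[np.linalg.norm(M@(x-p)) for p,M in L]
E
python3 - <<'E'
from h import *
T=[(320,298),(473,298),(627,298)];S=[(237,196),(376,251),(519,308)]
P=[]
for t,s in zip(T,S):
    t=np.array(t)-2+0;s=np.array(s)-1.5
    x,e=tri([('top',t/5+[185,140]),('scene',s/4+[185,135])]);P.append(x);print(x.round(1),np.round(e,1))
d=P[0]-P[2];print(d,np.linalg.norm(d),np.arctan2(d[1],d[0]),d[2]/np.hypot(*d[:2]))
# lane rail corners on near rail top (rail tops z ~137 +-slope)
for px,z in (((40,272),165),((768,268),108)):
    p,v=ray('top',(np.array(px)-2)/5+[185,140]);print((p+v*(z-p[2])/v[2]).round(1))
print(get_obs()['tool_pos'])
E
```

```text
[476.7  42.2 190.7] [0.2 0.2]
[478.5 -68.  178.1] [0.7 0.7]
[ 479.  -179.1  167.6] [0.4 0.4]
[ -2.29274771 221.23988935  23.08267021] 222.4525904451342 1.5811591309180637 0.10432761874094332
[503.5 246.3 165. ]
[ 513.8 -294.4  108. ]
[207.04877348 482.05577456 226.10797359]
```

arm_command:
  gripper: [0,0,0,0,0]
  dp:
    - [-0.6,-0.9,0]
    - [-0.6,-0.9,0]
    - [-0.6,-0.9,0]
    - [-0.6,-0.9,0]
    - [-0.6,-0.9,0]
  twist: [-0.95,-0.95,-0.95,-0.95,-0.95]

```text
time: 0.72
tool_pos: [253.0, 355.2, 226.5]
tcp_rot: [-3.141, -0.0, -3.13]
contact_force: [0.7, 0.4, 0.1]
grip_width: 46.5
finger_force: 0.0
```

arm_command:
  gripper: [0,0,0,0,0]
  dp:
    - [-0.8,-1,0]
    - [-0.8,-1,0]
    - [-0.8,-1,0]
    - [-0.8,-1,0]
    - [-0.8,-1,0]
  twist: [0,0,0,0,0]

```text
time: 1.35
tool_pos: [354.5, 231.1, 226.5]
tcp_rot: [-3.141, -0.0, -3.133]
contact_force: [0.0, -0.4, -0.4]
grip_width: 0.9
finger_force: 0.0
```

arm_command:
  gripper: [0,0,0,0,0]
  dp:
    - [-0.8,-1,0]
    - [-0.8,-1,0]
    - [-0.8,-1,0]
    - [-0.8,-1,0]
    - [-0.8,-1,0]
  twist: [0,0,0,0,0]

```text
time: 1.98
tool_pos: [455.6, 107.0, 226.5]
tcp_rot: [3.142, -0.001, -3.133]
contact_force: [0.7, -0.7, 0.4]
grip_width: 0.4
finger_force: 0.0
```

arm_command:
  gripper: [0,0,0,0,0]
  dp:
    - [-0.2,-1,0]
    - [-0.2,-1,0]
    - [-0.2,-1,0]
    - [-0.2,-1,0]
    - [-0.2,-1,0]
  twist: [0,0,0,0,0]

```text
time: 2.6
tool_pos: [481.2, -17.6, 226.4]
tcp_rot: [3.141, -0.001, -3.133]
contact_force: [0.7, 0.6, 0.3]
grip_width: 0.2
finger_force: 0.0
```

arm_command:
  gripper: [0,0,0,0,0]
  dp:
    - [0.03,-1,0]
    - [0.03,-1,0]
    - [0.03,-1,0]
    - [0.03,-1,0]
    - [0.03,-1,0]
  twist: [0,0,0,0,0]

```text
time: 3.22
tool_pos: [478.4, -142.6, 226.4]
tcp_rot: [3.141, -0.001, -3.133]
contact_force: [-1.0, -0.4, -0.3]
grip_width: 0.7
finger_force: 0.0
```

arm_command:
  gripper: [0,0,0,0,0]
  dp:
    - [0,-0.73,0.4]
    - [0,-0.73,0.4]
    - [0,0,0.4]
    - [0,0,0.4]
    - [0,0,0]
  twist: [0,0,0,0,0]

```text
time: 3.85
tool_pos: [478.5, -177.5, 185.7]
tcp_rot: [3.14, -0.002, -3.132]
contact_force: [0.3, 0.2, 0.3]
grip_width: 0.4
finger_force: 0.0
```

```bash
python3 - <<'E'
from h import *
import cv2
o=get_obs();print(o['tool_pos'])
w=cv2.cvtColor(capture('wrist'),cv2.COLOR_RGB2BGR);s=cv2.cvtColor(capture('scene'),cv2.COLOR_RGB2BGR)[135:255,215:375]
c=get_calibration('wrist');print(c)
cv2.imwrite('pics/w1.png',np.vstack([cv2.resize(w,(400,300)),cv2.resize(s,(400,300))]))
E
```

```text
[ 478.49892106 -177.4722666   185.73219973]
{'mtx': array([[271.02961579,   0.        , 257.96988416],
       [  0.        , 271.02961579, 192.45803084],
       [  0.        ,   0.        ,   1.        ]]), 'mount': array([[-6.54253789e-04, -9.57231009e-01, -2.89323985e-01,
         7.86590256e+01],
       [ 9.99999435e-01, -8.68738542e-04,  6.12911685e-04,
        -6.75838633e-01],
       [-8.38044967e-04, -2.89323420e-01,  9.57231036e-01,
        -1.57799827e+02],
       [ 0.00000000e+00,  0.00000000e+00,  0.00000000e+00,
         1.00000000e+00]])}
```

View pics/w1.png

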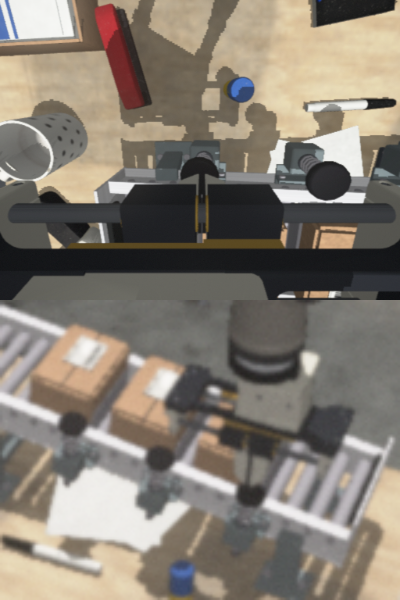

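The wrist view shows the fingers over the front pad (at (200,168) in the half-size picture). Its ray to the middle pad agrees with the triangulation to about 1 mm, so I press now.

arm_command:
  gripper: [0,0,0,0,0]
  dp:
    - [0,0,0.5]
    - [0,0.05,0.5]
    - [0,0.05,0.5]
    - [0,0,0.1]
    - [0,0,0]
  twist: [0,0,0,0,0]

```text
time: 4.58
tool_pos: [479.2, -175.7, 146.7]
tcp_rot: [3.141, 0.001, -3.133]
contact_force: [0.7, 1.4, 5.8]
grip_width: 0.0
finger_force: 2.8
```

arm_command:
  gripper: [0,0,0,0,0]
  dp:
    - [0,0,0.08]
    - [0,0,0.04]
    - [0,0,0]
    - [0,0,0]
    - [0,0,0]
  twist: [0,0,0,0,0]

```text
time: 5.2
tool_pos: [479.3, -175.6, 145.1]
tcp_rot: [-3.142, 0.002, -3.133]
contact_force: [-2.6, 2.8, 14.9]
grip_width: 0.7
finger_force: 7.2
```

Force has jumped to 15 N, so the pad is on its hard stop. I'll hold and check the carton.

arm_command:
  gripper: [0,0,0,0,0]
  dp:
    - [0,0,0]
    - [0,0,0]
    - [0,0,0]
    - [0,0,0]
    - [0,0,0]
  twist: [0,0,0,0,0]

```text
time: 5.82
tool_pos: [479.3, -175.5, 145.1]
tcp_rot: [-3.142, 0.002, -3.133]
contact_force: [-2.2, 2.9, 14.1]
grip_width: 0.4
finger_force: 7.2
```

arm_command:
  gripper: [0,0,0,0,0]
  dp:
    - [0,0,0]
    - [0,0,0]
    - [0,0,0]
    - [0,0,0]
    - [0,0,0]
  twist: [0,0,0,0,0]

```text
time: 6.45
tool_pos: [479.3, -175.6, 145.1]
tcp_rot: [-3.142, 0.002, -3.133]
contact_force: [-2.4, 3.5, 14.7]
grip_width: 0.6
finger_force: 7.2
```

```bash
cat >> h.py <<'E'
def snap(name):
    import cv2
    t=cv2.cvtColor(capture('top'),cv2.COLOR_RGB2BGR)[140:215,185:345];s=cv2.cvtColor(capture('scene'),cv2.COLOR_RGB2BGR)[135:255,185:375]
    cv2.imwrite(f'pics/{name}.png',np.vstack([cv2.resize(t,(480,225)),cv2.resize(s,(480,300))]))
    o=get_obs();print(o['time'],o['tool_pos'],o['contact_force'])
E
python3 -c "from h import *;snap('p1')"
```

```text
6.55 [ 479.30332055 -175.56920061  145.07010375] [-2.16144428  4.71479624 14.22731824]
```

View pics/p1.png

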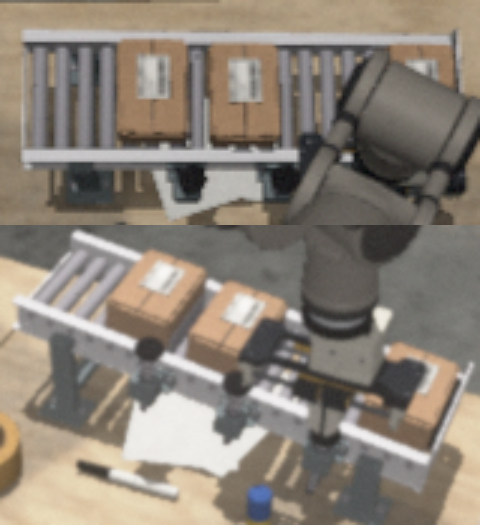

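Carton 1 sits against the bumper (right end of the lane, around (420,70) in the picture), while the other two stay put. I'll release, move to the middle pad and press.

arm_command:
  gripper: [0,0,0,0,0]
  dp:
    - [0,-0.05,-0.6]
    - [0,-0.05,-0.7]
    - [0,0,-0.8]
    - [0,0.6,0]
    - [0,0.8,0]
  twist: [0,0,0,0,0]

```text
time: 7.18
tool_pos: [477.9, -142.0, 195.0]
tcp_rot: [3.14, -0.002, -3.134]
contact_force: [0.1, 0.0, -0.6]
grip_width: 0.6
finger_force: 0.0
```

arm_command:
  gripper: [0,0,0,0,0]
  dp:
    - [0,1,0]
    - [0,1,0]
    - [0,1,0]
    - [0,0,0]
    - [0,0,0]
  twist: [0,0,0,0,0]

```text
time: 7.8
tool_pos: [477.7, -68.1, 195.7]
tcp_rot: [3.142, -0.001, -3.132]
contact_force: [0.1, -0.7, 0.3]
grip_width: 0.5
finger_force: 0.0
```

arm_command:
  gripper: [0,0,0,0,0]
  dp:
    - [0,0,0.5]
    - [0,0.05,0.5]
    - [0,0.05,0.5]
    - [0,0,0.16]
    - [0,0,0]
  twist: [0,0,0,0,0]

```text
time: 8.43
tool_pos: [478.3, -66.4, 156.4]
tcp_rot: [-3.141, 0.002, -3.133]
contact_force: [-6.2, 0.2, 22.4]
grip_width: 0.7
finger_force: 10.9
```

arm_command:
  gripper: [0,0,0,0,0]
  dp:
    - [0,0,0]
    - [0,0,0]
    - [0,0,0]
    - [0,0,0]
    - [0,0,0]
  twist: [0,0,0,0,0]

```text
time: 9.05
tool_pos: [478.3, -66.3, 156.4]
tcp_rot: [-3.141, 0.002, -3.133]
contact_force: [-5.6, -0.8, 22.5]
grip_width: 0.5
finger_force: 10.8
```

Fully down (22 N, on the stop). I'll hold longer.

arm_command:
  gripper: [0,0,0,0,0]
  dp:
    - [0,0,0]
    - [0,0,0]
    - [0,0,0]
    - [0,0,0]
    - [0,0,0]
  twist: [0,0,0,0,0]

```text
time: 9.68
tool_pos: [478.3, -66.3, 156.4]
tcp_rot: [-3.141, 0.002, -3.133]
contact_force: [-5.5, 0.9, 21.8]
grip_width: 0.8
finger_force: 10.8
```

arm_command:
  gripper: [0,0,0,0,0]
  dp:
    - [0,0,0]
    - [0,0,0]
    - [0,0,0]
    - [0,0,0]
    - [0,0,0]
  twist: [0,0,0,0,0]

```text
time: 10.3
tool_pos: [478.3, -66.3, 156.4]
tcp_rot: [-3.141, 0.002, -3.133]
contact_force: [-5.2, -0.5, 20.6]
grip_width: 0.2
finger_force: 10.8
```

```bash
python3 -c "from h import *;snap('p2')"
```

```text
10.4 [478.31350567 -66.3598705  156.4060081 ] [-6.03489023  0.80212266 21.03816549]
```

View pics/p2.png

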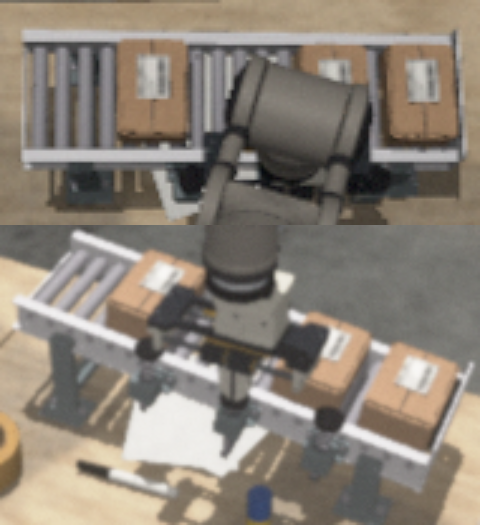

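Carton 2 is caught at the raised front blade (top view, cols 300–368), with a gap to carton 1. On to the rear pad.

arm_command:
  gripper: [0,0,0,0,0]
  dp:
    - [0,-0.05,-0.6]
    - [0,-0.05,-0.7]
    - [0,0,-0.8]
    - [0,0.6,0]
    - [0,0.8,0]
  twist: [0,0,0,0,0]

```text
time: 11.02
tool_pos: [477.0, -32.5, 205.8]
tcp_rot: [3.141, -0.002, -3.134]
contact_force: [-0.2, 0.2, 0.5]
grip_width: 0.4
finger_force: 0.0
```

arm_command:
  gripper: [0,0,0,0,0]
  dp:
    - [0,1,0]
    - [0,1,0]
    - [0,1,0]
    - [0,0.1,0]
    - [0,0,0]
  twist: [0,0,0,0,0]

```text
time: 11.65
tool_pos: [476.5, 44.3, 206.3]
tcp_rot: [3.142, -0.001, -3.132]
contact_force: [0.3, -0.2, -0.3]
grip_width: 0.4
finger_force: 0.0
```

arm_command:
  gripper: [0,0,0,0,0]
  dp:
    - [0,0,0.5]
    - [0,0,0.5]
    - [0,0.05,0.5]
    - [0,0,0.12]
    - [0,0,0]
  twist: [0,0,0,0,0]

```text
time: 12.28
tool_pos: [477.3, 45.3, 168.2]
tcp_rot: [3.141, 0.002, -3.133]
contact_force: [-5.1, 1.2, 20.2]
grip_width: 0.3
finger_force: 10.0
```

arm_command:
  gripper: [0,0,0,0,0]
  dp:
    - [0,0,0]
    - [0,0,0]
    - [0,0,0]
    - [0,0,0]
    - [0,0,0]
  twist: [0,0,0,0,0]

```text
time: 12.9
tool_pos: [477.3, 45.2, 168.2]
tcp_rot: [3.141, 0.002, -3.133]
contact_force: [-5.3, 2.9, 20.5]
grip_width: 0.3
finger_force: 9.9
```

arm_command:
  gripper: [0,0,0,0,0]
  dp:
    - [0,0,0]
    - [0,0,0]
    - [0,0,0]
    - [0,0,0]
    - [0,0,0]
  twist: [0,0,0,0,0]

```text
time: 13.52
tool_pos: [477.3, 45.3, 168.2]
tcp_rot: [3.141, 0.002, -3.133]
contact_force: [-5.2, 1.3, 19.8]
grip_width: 0.6
finger_force: 9.9
```

arm_command:
  gripper: [0,0,0,0,0]
  dp:
    - [0,0,0]
    - [0,0,0]
    - [0,0,0]
    - [0,0,0]
    - [0,0,0]
  twist: [0,0,0,0,0]

```text
time: 14.15
tool_pos: [477.3, 45.3, 168.2]
tcp_rot: [3.141, 0.002, -3.133]
contact_force: [-5.5, 1.7, 19.9]
grip_width: 0.4
finger_force: 9.9
```

```bash
python3 -c "from h import *;snap('p3')"
```

```text
14.25 [477.32629407  45.24194167 168.20810085] [-5.08407221  1.37280688 20.06097632]
```

View pics/p3.png

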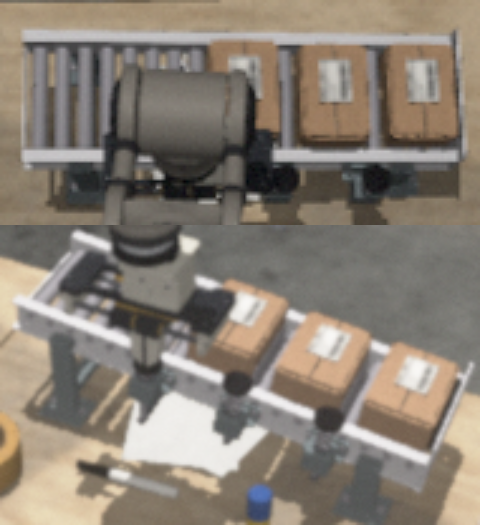

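Carton 3 is caught at the middle blade (top view, cols 210–280), so all three are in place. I'll release and back off upwards.

arm_command:
  gripper: [0,0,0,0,0]
  dp:
    - [0,-0.05,-0.6]
    - [0,-0.05,-0.7]
    - [0,0,-1]
    - [0,0,-1]
    - [0,0,-0.5]
  twist: [0,0,0,0,0]

```text
time: 14.88
tool_pos: [477.2, 42.4, 261.9]
tcp_rot: [-3.141, 0.0, -3.133]
contact_force: [0.5, -0.0, 0.0]
grip_width: 0.4
finger_force: 0.0
```

arm_command:
  gripper: [0,0,0,0,0]
  dp:
    - [0.8,0,0]
    - [0.8,0,0]
    - [0.8,0,0]
    - [0,0,0]
    - [0,0,0]
  twist: [0,0,0,0,0]

```text
time: 15.5
tool_pos: [417.6, 42.2, 261.4]
tcp_rot: [3.142, 0.0, -3.133]
contact_force: [0.3, 0.8, -0.1]
grip_width: 0.4
finger_force: 0.0
```

```bash
python3 -c "from h import *;snap('p4')"
```

```text
15.6 [417.62046645  42.2152665  261.41317219] [-1.18060141  0.46863025 -0.40236695]
```

View pics/p4.png

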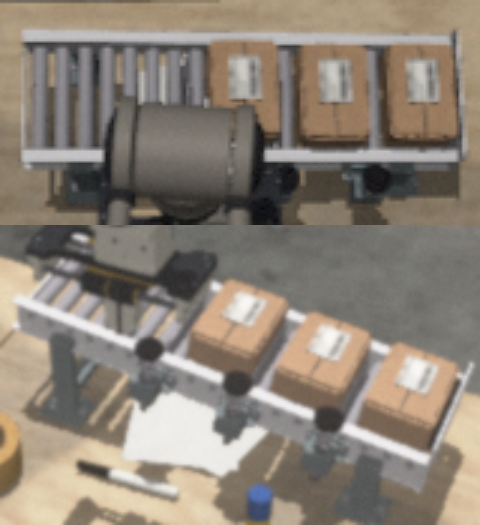

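All three pads are up, including the rear one at (149,348), the cartons are one place down, and the arm is clear.

```bash
python3 -c "from plant import *;print(close_job())"
```

```text
the job is handed in; nothing more can be done
None
```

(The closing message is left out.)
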